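# Lock an optical carrier to its bench with a quarter-turn thumbscrew

### The job

Slide the V-block carrier along the optical bench until it just comes up against the metal end stop, without shifting the stop, so that the slot in its foot lies over the slot of the nut block below. Then take the brass thumbscrew out of its wooden holder, put it down through both slots, press it fully home against the spring underneath and turn it a quarter turn clockwise (seen from above) until it locks, and let go. Do not ram or jam anything, and leave the loose optics nearby alone.

Things in the scene. Friction and masses are not known exactly. Their poses are not given: they have to be found in the camera images.
- bench: Fixed black optical bench 320 (its x) x 88 x 46 mm high, origin on the table under its middle. Two rails along x, flat tops 40 mm high, with a 34 mm open gap between. Lips (46 mm high, inner faces at y = +-39 mm) guide the carrier with 1 mm play each side. Forces over 40 N between bench, carrier and thumbscrew count as ramming.
- nut_zone (a point): Point on the bench at x = 90, y = 0, z = 40 mm. The aluminium nut block is clamped in the gap near here: its through slot, 12 (x) x 21.5 (y) mm in a 10 mm plate 1 mm below the rail tops, is centred within +-15 mm along x of this point (not measured). Its end stop (18 x 33 mm, top 53 mm high) is preset with its face 30 mm beyond the slot centre, to be found by feel.
- carrier: Loose grey metal carrier, about 0.45 kg, on the rails. Foot 140 (x) x 76 (y) x 10 mm; origin at the centre of its underside, z up, x along the bench towards the stop. Starts 45 to 135 mm short of the stop; slides with 2 to 6 N of friction. With the foot's front face (x = +70 mm) against the stop, its slot lies over the nut block's.
- carrier_block (a point): Centre of the top of the carrier's V-block, at carrier x = -35, z = 67 mm. The block is 44 (x) x 40 (y) mm with upright sides 35 to 67 mm above the carrier's origin (75 to 107 mm above the table), on a 28 mm round post. It can be gripped across y.
- carrier_slot (a point): Centre of the through slot in the carrier's foot, at carrier x = +40 mm, on the foot's top face (50 mm above the table). The slot is 11.5 mm along the carrier's x and 20.5 mm along its y.
- thumbscrew: Loose brass thumbscrew, 75 g, upright in the holder. Origin at the centre of the underside of its round collar (30 mm wide, 5 mm thick), z up. Above the collar a flat paddle to grip, 28 (its x) x 10 (its y) mm, 5 to 37 mm above the origin. Below, a 9 mm shank with a cross blade at its foot, in the plane of the paddle.
- blade (a point): Bottom of the thumbscrew, 30 mm below its origin. Blade 18 (x) x 9 (y) mm, 22.5 to 28 mm below the origin, then a nose 15.5 x 6.5 mm. It enters the slots with its x along the bench's y, either way round. With the collar pressed on the foot it is just under the nut block: turned clockwise from above it meets a firm stop after about 90 degrees, its x along the bench's x.
- holder: Fixed wooden block 60 x 60 x 42 mm high with a round hole 23 mm wide and 36 mm deep in its top, in which the thumbscrew hangs by its collar; origin under its centre.
- plunger (a joint): Spring plunger under the nut block's slot, in m: 0 up, grows as the thumbscrew presses it down. The blade meets it about 7 mm before the collar is seated; it resists with 3 N at first, about 7 N when seated, and pushes the thumbscrew back up if let go unlocked. About 0.0055 when locked.
- stop (a joint): How far the preset end stop has been shifted along the bench's +x, in m: 0 as set, and it must not be pushed over 3 mm out of place. It is held by friction only: about 16 N of push shifts it, and it does not come back by itself.
- eyepiece: Bystander: loose black eyepiece 44 mm wide, 50 mm high, origin under its centre.
- lens_cell: Bystander: loose aluminium ring 52 mm across, 16 mm high, origin under its centre.
- dust_cap: Bystander: loose black disc 40 mm across, 12 mm high, origin under its centre.
Things that resemble listed ones, but are neither listed nor needed, are in the scene too. Of the things that look like the carrier, the larger one is meant. Of the things that look like the thumbscrew, the smaller one is meant.

How it is judged (in metres and radians):
On the way, in this order (a step that is already met when the one before it is completed fails the run):
1. the carrier has been slid along the rails to where the end stop can be (x of carrier in the frame of bench above 0.032 m and z of carrier in the frame of bench below 0.044 m), for 0.1 s.
2. the thumbscrew has gone down through both slots and presses the spring plunger (value of joint plunger above 0.004 m and horizontal distance between thumbscrew and carrier_slot below 0.006 m), for 0.1 s.
At the end, for the whole second after the job is handed in: Carrier on the rails (within 3 mm) at the stop; thumbscrew upright (8 degrees) through both slots, within 6 mm of the carrier slot's centre, collar within 2.5 mm of the foot, plunger pressed over 4 mm, paddle along the bench within 20 degrees; all at rest and let go (all of step 2 and z of thumbscrew in the frame of carrier below 0.0125 m and angle between the x axis of thumbscrew and the x axis of bench, either way round below 0.35 rad and angle between thumbscrew's own z axis and vertical below 0.15 rad and x of carrier in the frame of bench above 0.032 m and z of carrier in the frame of bench below 0.043 m and linear speed of each of carrier, thumbscrew below 0.02 m/s); the robot touches nothing.
It fails at once if the preset end stop is pushed more than 3 mm out of place (value of joint stop above 0.003 m).
It fails at once if the carrier is rammed or jammed against the bench or its stop with more than 40 N (contact force between carrier and bench above 40 N).
It fails at once if the thumbscrew is jammed against the carrier with more than 40 N (contact force between thumbscrew and carrier above 40 N).
It fails at once if the thumbscrew is jammed against the bench or its nut block with more than 40 N (contact force between thumbscrew and bench above 40 N).
It fails at once if a loose optic nearby (eyepiece, lens cell or dust cap) is moved by more than 20 mm (distance of any of eyepiece, lens_cell, dust_cap from where it was at the start of the episode above 0.02 m).
It also fails if it takes over 67 s, if anything falls off the work surface, if the arm or the gripper's body presses on something with over 40 N, if the wrist force passes 120 N, or if a joint passes its speed limit or range.

### The arm

A 6-joint arm with a two-finger parallel gripper is mounted at the origin on the work surface. World frame = base frame: x ahead of the robot, y to its left, z up, the work surface at z = 0. Lengths are in mm, angles in degrees, forces in N, time in s.
With the tool pointing down it reaches from about 350 to 850 mm from the base axis. Payload 8.1 kg.
Tool frame: the origin (TCP) lies at the very end of the fingers, on their centre line; the grasp point (between the pads) lies 19 mm behind it; z points along the fingers, y is the line along which they close (so a half turn about z gives the same grasp; the last joint's range is limited). The gripper opens to 85 mm and grips with 20 to 120 N. Pads are 22 mm wide; open, the fingers measure 114 mm over their backs; the gripper's body (76 mm by 85 mm) begins 54 mm behind the grasp point. The pads swing forward as they close: fully open they stand 13 mm farther back than shut.
Start: joints at [60.08, 7.471, 85.268, -0, 87.261, -4.893], TCP at [253.805, 543.68, 231.292] pointing down, gripper open.
Joint ranges: [-169.43, 169.43], [-51.17, 129.36], [1.28, 143.12], [-76.62, 256.62], [0, 156.53], [-152.29, 152.29]. Speed limits (degrees/s): [136.94, 136.94, 159.86, 180, 180, 180].

### API

Orientations are given as [roll, pitch, yaw] about the fixed x, y, z axes, in that order (R = Rz(yaw) Ry(pitch) Rx(roll)).
In Python, from bench import * gives the robot as it stands.
- The arm moves only by the tool play_rows, never from a script. Its argument "increments" is a list of rows, each a list of 3 entries, a list of its own where there are three numbers: the gripper's target within -1 to 1 (fully open at 1, half-way at 0, shut at -1), then the shift along the tool's x, y, z in mm, then the turn about the tool's z in rad. A call has 1 to 12 rows; each row shifts and turns the commanded pose from where the row before left it, along the tool's axes as they then stand; what a row does not reach is not made up. A row lasts 1/12 s, in which the tool goes at most 41.7 mm and 7.16 degrees, less where a joint would pass 70% of its speed; a pose out of reach is approached as far as the arm can. A call is refused whole if a number of a shift passes 41.7 or a number of a turn 0.125, either way. A call with a gripper value outside its range is refused whole. The fingers move at their own pace and stop on an object; "force" is the grip in N (left out, the last holds). Time passes only in rows, so rows that do not move let the fingers close. It gives the time, the measured TCP pose, the force, the opening and the grip force at its end, in the units of the state.
- sense(): the state, without advancing time (a new reading comes with each control period).
- snapshot(name): name is "scene" or "top"; returns a dict with "color" (384x512x3 uint8, red, green, blue), "intrinsics" (3x3 intrinsics, pixels), "world_from_camera" (4x4, takes a point from camera to world coordinates). Camera axes: x right, y down, z forward; pixel columns grow to the right and rows downward; lengths in mm; the calibration is good to about 2 mm. A picture is of the moment at which its call begins. There is no depth.
- hand_in(): hands the job in; it is judged then, once.
Trained networks look in a picture, given as the dict that the camera call returned (one of the last four; its "shot" number tells which), for a name from the list of things; names that differ only in an ending like _2 or _b are one class to them, and where a whole thing is asked for, a point or a joint stands for the part that bears it (a point fixed in the world has none). Each returns a list of dicts, best first, with "p" (0 to 1); they miss things now and then, are a little off and sometimes report something else, mostly with a low value. They report only what shows in the picture. A call takes as long as a camera call. They do not tell look-alikes from the thing itself.
- find_in(query, picture): "xyz" ([x, y, z] in mm, in the coordinates of the camera as it stood for that picture, good to about 4 mm: the middle of the surface that is visible of it).
- regions_of(query, picture): "mask" (384x512 bool, what is visible of it).
- pinpoint(query, picture): "xyz" ([x, y, z] in mm, in the coordinates of the camera as it stood for that picture, good to about 4 mm: a listed point, or the origin of a listed thing).
The state is a dict: "time": time; "joint_pos": joint angles; "qd": joint speeds; "joint_efforts": joint torques, N m; "tool_pos": TCP position; "tcp_rot": TCP orientation; "ft_force": force on the tool from outside, world axes, zero at the start; "wrist_torque": the same for the moment, N m; "finger_gap": finger opening in mm; "grip_force": force on a finger pad.
Only numpy, scipy, OpenCV 4.12 (cv2) and the standard library are available. Lean on these libraries where they do the work, as an engineer would, in place of code of your own. Each camera call takes 0.05 s, during which the arm holds its last target. There are 200 camera calls.

## Working session

There is one attempt and no reset: what is moved stays moved. The work goes in short steps, Python scripts to look and compute and a tool call to move; the robot and the scene stay as the last step left them, time stands still between calls to the robot, and variables do not carry over. Pictures are saved under pics/ and viewed, at most 10 in all, crops included, and the job is handed in when it is done.

Besides the shell and the picture viewer there is one more tool, called after ">>>" in YAML: its name, and indented under it one key for each argument. play_rows: Moves the arm, as the interface text tells. Its arguments: {"type":"object","properties":{"increments":{"type":"array","items":{"type":"array"}},"force":{"type":"number"}},"required":["increments"]}

```bash
mkdir -p pics; cat > h.py <<'E'
from bench import *
import numpy as np, cv2
def W(s,p):
    T=np.array(s["world_from_camera"]); return T[:3,:3]@np.array(p)+T[:3,3]
def save(s,n,crop=None,k=1):
    im=s["color"][:,:,::-1]
    if crop: im=im[crop[1]:crop[3],crop[0]:crop[2]]
    cv2.imwrite(n,cv2.resize(im,None,fx=k,fy=k,interpolation=cv2.INTER_CUBIC))
def proj(s,p):
    T=np.linalg.inv(np.array(s["world_from_camera"])); c=T[:3,:3]@np.array(p)+T[:3,3]
    u=np.array(s["intrinsics"])@c; return u[:2]/u[2]
def ray(s,u,v,z):
    T=np.array(s["world_from_camera"]); d=T[:3,:3]@np.linalg.solve(np.array(s["intrinsics"]),[u,v,1]); o=T[:3,3]
    return o+d*(z-o[2])/d[2]
E
python3 - <<'E'
from h import *
ss={n:snapshot(n) for n in("scene","top")}
for n,s in ss.items():
    save(s,f"pics/{n}0.png",k=1.5)
    for q in["bench","nut_zone","carrier","carrier_block","carrier_slot","thumbscrew","blade","holder","eyepiece","lens_cell","dust_cap"]:
        print(n,q,[(round(r["p"],2),W(s,r["xyz"]).round().tolist(),proj(s,W(s,r["xyz"])).round().tolist()) for r in pinpoint(q,s)[:3]])
print(sense())
E
```

```text
scene bench [(0.91, [483.0, -76.0, -4.0], [276.0, 189.0])]
scene nut_zone [(0.6, [480.0, 17.0, 39.0], [298.0, 193.0])]
scene carrier [(0.69, [615.0, -88.0, 4.0], [240.0, 202.0]), (0.58, [479.0, -138.0, 38.0], [264.0, 168.0])]
scene carrier_block [(0.67, [484.0, -175.0, 110.0], [256.0, 144.0]), (0.62, [635.0, -87.0, 46.0], [234.0, 194.0])]
scene carrier_slot [(0.89, [480.0, -101.0, 53.0], [272.0, 170.0]), (0.79, [588.0, -88.0, 13.0], [247.0, 196.0])]
scene thumbscrew [(0.84, [784.0, 108.0, 43.0], [233.0, 259.0]), (0.62, [678.0, 82.0, 46.0], [259.0, 233.0])]
scene blade [(0.89, [780.0, 109.0, -1.0], [234.0, 271.0]), (0.46, [678.0, 78.0, 12.0], [258.0, 242.0])]
scene holder [(0.62, [682.0, 82.0, -1.0], [258.0, 247.0])]
scene eyepiece [(0.72, [479.0, 297.0, -1.0], [371.0, 259.0])]
scene lens_cell [(0.78, [683.0, 270.0, 1.0], [307.0, 291.0])]
scene dust_cap [(0.5, [656.0, -391.0, -0.0], [174.0, 161.0])]
top bench []
top nut_zone [(0.8, [475.0, 12.0, 42.0], [245.0, 241.0])]
top carrier [(0.86, [478.0, -136.0, 42.0], [305.0, 242.0]), (0.57, [616.0, -93.0, 2.0], [287.0, 189.0])]
top carrier_
[... 468 characters left out ...]
, 178.0])]
{'time': 1.2, 'joint_pos': array([ 6.00806535e+01,  7.47036682e+00,  8.52655228e+01,  1.24207790e-03,
        8.72639252e+01, -4.89419018e+00]), 'qd': array([ 0.02282797,  0.11691375, -0.12614199,  0.01412139, -0.12673504,
       -0.00182366]), 'joint_efforts': array([-2.13161751e-03, -5.69287956e+01, -5.00878465e+01, -4.95119675e-04,
        3.58219486e-04,  2.64344237e-06]), 'tool_pos': array([253.79660073, 543.6873644 , 231.32241521]), 'tcp_rot': array([ 1.79999710e+02, -1.22033750e-03,  1.54974784e+02]), 'ft_force': array([ 0.88376284, -0.28736194, -0.18312382]), 'wrist_torque': array([-0.00185568, -0.00783286, -0.03387391]), 'grip_force': 0.0, 'finger_gap': 85.67646583249883}
```

View pics/scene0.png

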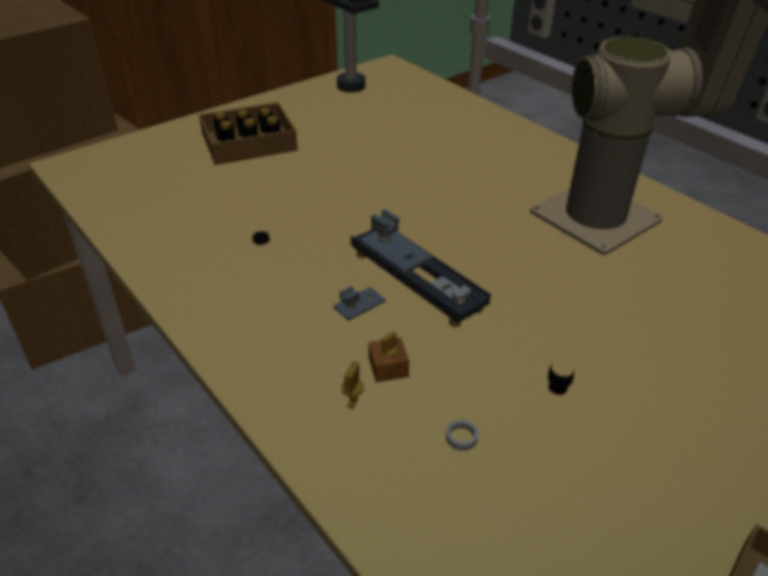

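View pics/top0.png

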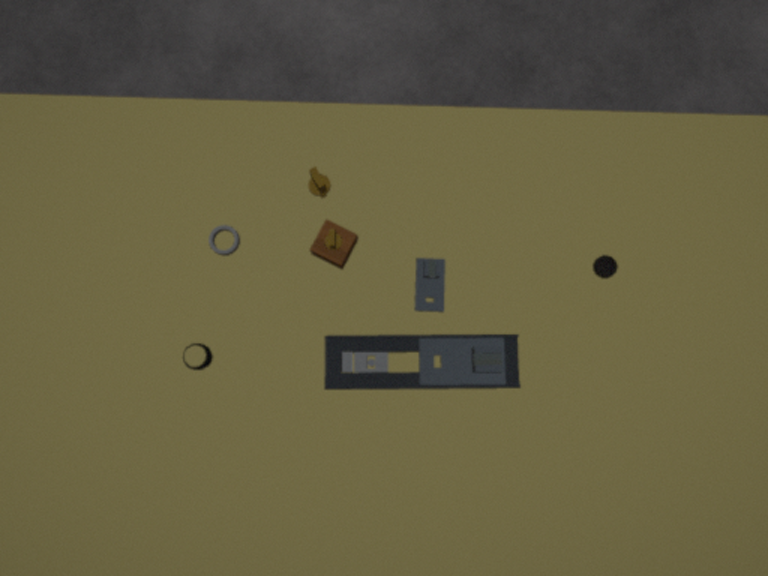

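The pictures show the bench along world y with the stop at its left end (top picture, about (350,362)), the carrier at (462,360), and the holder with its screw at (333,242). A look-alike screw lies at (319,183) and a small carrier at (430,285). I'll zoom in for detail.

```bash
cat > z.py <<'E'
from h import *
s=snapshot("top")
a=s["color"][218:264,210:350,::-1]; b=s["color"][140:186,200:270,::-1]
a=cv2.resize(a,None,fx=5.5,fy=5.5,interpolation=cv2.INTER_CUBIC); b=cv2.resize(b,None,fx=5.5,fy=5.5,interpolation=cv2.INTER_CUBIC)
b=cv2.copyMakeBorder(b,0,0,0,a.shape[1]-b.shape[1],cv2.BORDER_CONSTANT)
im=np.vstack([a,b]); im=np.clip(im*1.6,0,255).astype(np.uint8)
cv2.imwrite("pics/z1.png",im)
np.save("top.npy",s,allow_pickle=True)
print(np.array(s["intrinsics"]),np.array(s["world_from_camera"]))
E
python3 z.py
```

```text
[[457.70541728   0.         255.72177002]
 [  0.         457.70541728 185.3028421 ]
 [  0.           0.           1.        ]] [[ 2.80920462e-02 -9.84289254e-01  1.74314374e-01  4.15350829e+02]
 [-9.99595629e-01 -2.84300191e-02  5.58326068e-04 -1.01805622e+01]
 [ 4.40620664e-03 -1.74259571e-01 -9.84689894e-01  1.18023560e+03]
 [ 0.00000000e+00  0.00000000e+00  0.00000000e+00  1.00000000e+00]]
```

View pics/z1.png

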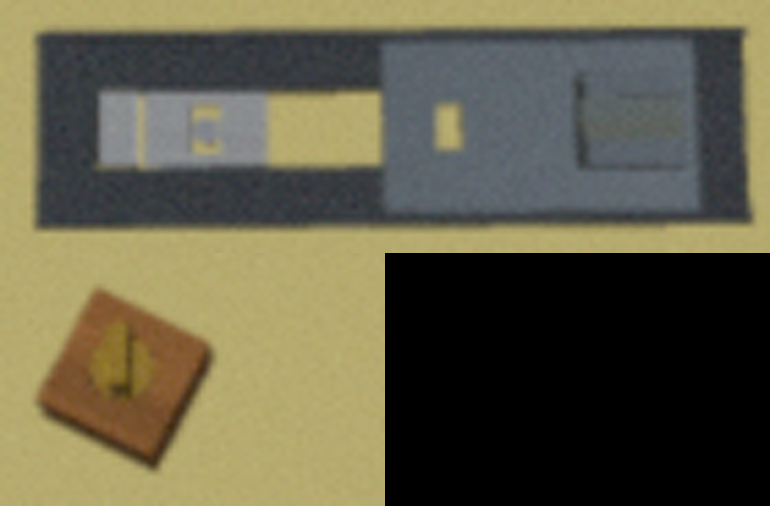

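The zoom shows the bench corners at (38,35)–(750,222), the nut slot at (206,129), the carrier slot at (448,127), the foot's front edge at x=381, and the screw's collar at (124,358). The paddle runs nearly up-down in the image.

```bash
cat > m.py <<'E'
from h import *
s=np.load("top.npy",allow_pickle=True).item()
A=lambda u,v,z:ray(s,210+(u+.5)/5.5-.5,218+(v+.5)/5.5-.5,z).round(1)
B=lambda u,v,z:ray(s,200+(u+.5)/5.5-.5,140+(v-253+.5)/5.5-.5,z).round(1)
print("corners",[A(*c,46) for c in((38,35),(743,30),(750,222),(38,227))])
print("nutslot",A(206,129,39),"cslot",A(448,127,50),"front",A(381,127,50),"back",A(696,127,50),"stopface",A(137,130,53), "stopback",A(98,130,53))
print("foot sides",A(382,40,50),A(382,213,50),A(692,40,50),A(697,210,50))
print("collar",B(124,360,47),"holder corners",[B(*c,42) for c in((97,290),(212,350),(155,462),(38,400))])
t=snapshot("top"); q=snapshot("scene")
tm=regions_of("thumbscrew",t); qm=regions_of("thumbscrew",q)
for n,S,M in(("top",t,tm),("scene",q,qm)):
  for m in M:
    v,u=np.nonzero(m["mask"]); print(n,m["p"],u.mean(),v.mean(),u.min(),u.max(),v.min(),v.max(),ray(S,u.mean(),v.mean(),55))
p1=t["color"][145:180,205:245,::-1]; p2=q["color"][215:255,240:285,::-1]
f=lambda p,k:np.clip(cv2.resize(p,None,fx=k,fy=k,interpolation=cv2.INTER_CUBIC)*1.6,0,255).astype(np.uint8)
a=cv2.resize(f(p1,10),(400,350)); b=f(p2,8)[:350]
if b.shape[0]<350:b=cv2.copyMakeBorder(b,0,350-b.shape[0],0,0,0)
cv2.imwrite("pics/z2.png",np.hstack([a,b]))
print(np.array(q["world_from_camera"]))
np.save("scene.npy",q,allow_pickle=True)
E
python3 m.py
```

```text
corners [array([516.1,  84.9,  46. ]), array([ 527.4, -233. ,   46. ]), array([ 441.8, -235.6,   46. ]), array([430.7,  81.2,  46. ])]
nutslot [476.5   8.   39. ] cslot [ 479.9 -100.1   50. ] front [479.  -70.2  50. ] back [ 483.  -210.9   50. ] stopface [474.4  38.5  53. ] stopback [474.   55.8  53. ]
foot sides [517.9 -69.9  50. ] [441.1 -71.4  50. ] [ 521.8 -209.2   50. ] [ 446.3 -211.3   50. ]
collar [681.2  77.6  47. ] holder corners [array([715.4,  91.9,  42. ]), array([688.3,  37.4,  42. ]), array([634.6,  61.8,  42. ]), array([662.2, 117. ,  42. ])]
top 0.63 221.5206611570248 160.12396694214877 216 227 153 166 [676.47659656  78.43140143  55.        ]
top 0.61 211.7605633802817 121.83568075117371 205 219 111 131 [776.12600027 107.51125603  55.        ]
top 0.22 402.8496732026144 177.81699346405227 396 409 171 184 [ 644.25192457 -377.78249503   55.        ]
scene 0.72 234.52715654952075 255.65814696485623 227 242 241 271 [779.3522148  110.26941598  55.        ]
scene 0.53 258.77941176470586 228.93382352941177 254 263 221 236 [674.18583228  74.45540114  55.        ]
[[-7.81163553e-01  3.91364153e-01 -4.86433554e-01  1.23043463e+03]
 [ 6.24270113e-01  5.00100331e-01 -6.00155384e-01  7.45692686e+02]
 [ 8.38627770e-03 -7.72485442e-01 -6.34977096e-01  9.07060913e+02]
 [ 0.00000000e+00  0.00000000e+00  0.00000000e+00  1.00000000e+00]]
```

View pics/z2.png

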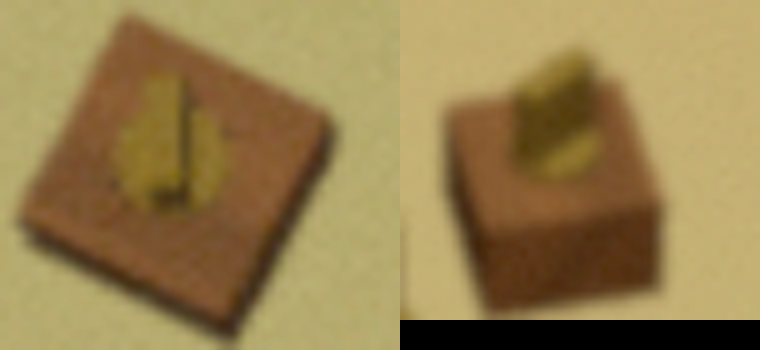

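The paddle's yaw is about 3°, and the bench x axis is at about 92° yaw. The V-block is near (482.5, -175.5) and needs about 108 mm of travel. First I turn the tool to yaw 92.

>>> play_rows:
  increments:
    - [1,[0,0,0],0.122]
    - [1,[0,0,0],0.122]
    - [1,[0,0,0],0.122]
    - [1,[0,0,0],0.122]
    - [1,[0,0,0],0.122]
    - [1,[0,0,0],0.122]
    - [1,[0,0,0],0.122]
    - [1,[0,0,0],0.122]
    - [1,[0,0,0],0.122]
    - [1,[-15,4,1],0]
    - [1,[-30,9,3],0]
    - [1,[-36,10,4],0]
  force: 20

```text
time: 2.45
tool_pos: [279.4, 463.9, 223.3]
tcp_rot: [180.0, -0.1, 92.2]
ft_force: [0.1, -0.2, 0.8]
finger_gap: 85.2
grip_force: 0.0
```

>>> play_rows:
  increments:
    - [1,[-36,10,4],0]
    - [1,[-36,10,4],0]
    - [1,[-36,10,4],0]
    - [1,[-36,10,4],0]
    - [1,[-36,10,4],0]
    - [1,[-36,10,4],0]
    - [1,[-36,10,4],0]
    - [1,[-36,10,4],0]
    - [1,[-36,10,4],0]
    - [1,[-36,10,4],0]
    - [1,[-36,10,4],0]
    - [1,[-36,10,4],0]

```text
time: 3.45
tool_pos: [415.5, 34.3, 175.5]
tcp_rot: [179.9, 0.0, 92.1]
ft_force: [0.7, -0.1, 0.9]
finger_gap: 85.0
grip_force: 0.0
```

```bash
cat > d.py <<'E'
import sys
from h import *
st=sense(); p=st["tool_pos"]; r=np.radians(st["tcp_rot"][2])
def rel(t):
    d=np.array(t)-p; return (d@[np.cos(r),np.sin(r),0],d@[np.sin(r),-np.cos(r),0],-d[2])
print(st["time"],p.round(1),st["tcp_rot"].round(2),st["ft_force"].round(1),round(st["finger_gap"],1),st["grip_force"],st["joint_pos"].round(1))
if len(sys.argv)>3: print("rel",np.round(rel([float(a) for a in sys.argv[1:4]]),2))
E
python3 d.py 482.5 -175.5 72
```

```text
3.45 [415.5  34.3 175.5] [179.93   0.    92.06] [ 0.7 -0.1  0.9] 85.0 0.0 [ -2.3 -20.6 117.    0.   83.5  -4.4]
rel [-212.08   59.41  103.54]
```

>>> play_rows:
  increments:
    - [1,[-35,10,7],0]
    - [1,[-35,10,7],0]
    - [1,[-35,10,7],0]
    - [1,[-35,10,7],0]
    - [1,[-35,10,7],0]
    - [1,[-25,7,7],0]
    - [1,[-11,2,3],0]
    - [1,[0,0,0],0]
    - [1,[0,0,0],0]

```text
time: 4.2
tool_pos: [481.3, -172.3, 130.0]
tcp_rot: [-179.9, -0.1, 92.0]
ft_force: [-0.5, 0.5, -0.6]
finger_gap: 85.5
grip_force: 0.0
```

```bash
python3 d.py 482.5 -175.5 72; python3 - <<'E'
from h import *
s=snapshot("scene"); save(s,"pics/g1.png",(215,120,345,215),6)
E
```

```text
4.2 [ 481.3 -172.3  130. ] [-1.7994e+02 -5.0000e-02  9.2000e+01] [-0.5  0.5 -0.6] 85.5 0.0 [-25.5  -2.1 105.9   0.   76.2 -27.5]
rel [-3.25  1.06 58.02]
```

View pics/g1.png

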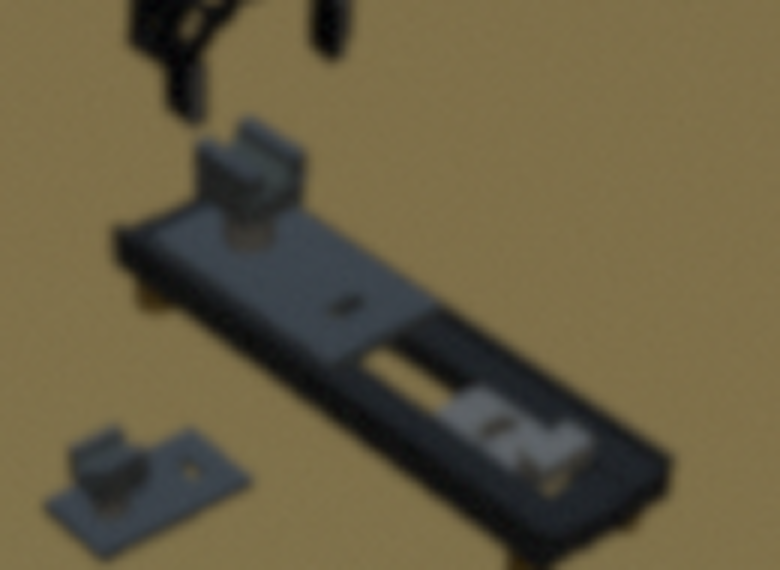

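The fingers at (190,110) and (330,50) straddle the V-block at (250,155). I'll go down and grip gently.

>>> play_rows:
  increments:
    - [1,[-3,1,10],0]
    - [1,[0,0,14],0]
    - [1,[0,0,14],0]
    - [1,[0,0,12],0]
    - [1,[0,0,8],0]
    - [1,[0,0,0],0]
    - [-1,[0,0,0],0]
    - [-1,[0,0,0],0]
    - [-1,[0,0,0],0]
    - [-1,[0,0,0],0]
    - [-1,[0,0,0],0]
    - [-1,[0,0,0],0]
  force: 20

```text
time: 5.25
tool_pos: [483.6, -175.9, 73.3]
tcp_rot: [179.9, 0.0, 92.1]
ft_force: [1.1, 0.8, 5.0]
finger_gap: 39.7
grip_force: 27.6
```

>>> play_rows:
  increments:
    - [-1,[0,0,0],0]
    - [-1,[0,0,0],0]

```text
time: 5.42
tool_pos: [483.6, -175.9, 73.2]
tcp_rot: [179.9, 0.0, 92.1]
ft_force: [-0.3, 0.7, 6.2]
finger_gap: 40.0
grip_force: 27.7
```

```bash
python3 d.py
```

```text
5.4167 [ 483.6 -175.9   73.2] [1.7991e+02 4.0000e-02 9.2060e+01] [-0.3  0.7  6.2] 40.0 27.678505182266235 [-25.7   2.1 108.1   0.   69.7 -27.8]
```

>>> play_rows:
  increments:
    - [-1,[4,0,0],0]
    - [-1,[8,0,0],0]
    - [-1,[10,0,0],0]
    - [-1,[10,0,0],0]
    - [-1,[10,0,0],0]
    - [-1,[10,0,0],0]
    - [-1,[10,0,0],0]
    - [-1,[8,0,0],0]
    - [-1,[4,0,0],0]
    - [-1,[2,0,0],0]
    - [-1,[0,0,0],0]

```text
time: 6.33
tool_pos: [480.8, -99.6, 73.3]
tcp_rot: [179.9, 0.1, 92.1]
ft_force: [-0.6, -0.6, 6.1]
finger_gap: 39.5
grip_force: 27.8
```

```bash
python3 d.py; python3 - <<'E'
from h import *
s=snapshot("top"); save(s,"pics/g2.png",(210,218,350,264),5.5)
E
```

```text
6.3333 [480.8 -99.6  73.3] [1.7991e+02 7.0000e-02 9.2090e+01] [-0.6 -0.6  6.1] 39.5 27.831404954195023 [-17.7  -1.6 111.8  -0.   69.7 -19.7]
```

View pics/g2.png

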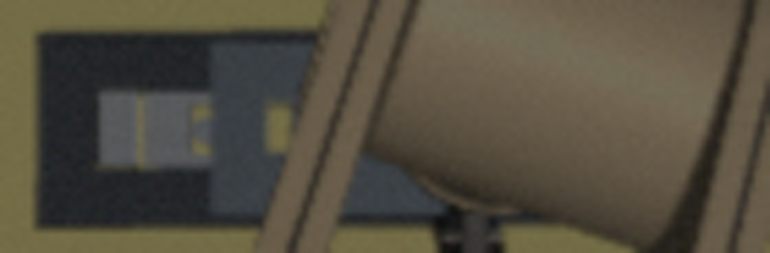

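The carrier followed: its front edge is now at zoom x≈209 and the stop face at ≈137, so about 32 mm remain.

>>> play_rows:
  increments:
    - [-1,[4,0,0],0]
    - [-1,[7,0,0],0]
    - [-1,[7,0,0],0]
    - [-1,[4,0,0],0]
    - [-1,[2,0,0],0]
    - [-1,[1,0,0],0]
    - [-1,[0,0,0],0]

```text
time: 6.97
tool_pos: [479.9, -75.0, 73.3]
tcp_rot: [179.9, 0.1, 92.1]
ft_force: [0.6, -2.8, 7.6]
finger_gap: 39.9
grip_force: 27.8
```

>>> play_rows:
  increments:
    - [-1,[0.5,0,0],0]
    - [-1,[0.5,0,0],0]
    - [-1,[0.5,0,0],0]
    - [-1,[0.5,0,0],0]

```text
time: 7.3
tool_pos: [479.9, -73.4, 73.3]
tcp_rot: [179.9, 0.1, 92.1]
ft_force: [1.0, -4.2, 6.4]
finger_gap: 39.6
grip_force: 27.7
```

>>> play_rows:
  increments:
    - [-1,[0.5,0,0],0]
    - [-1,[0.5,0,0],0]

```text
time: 7.47
tool_pos: [479.8, -72.4, 73.2]
tcp_rot: [179.9, 0.1, 92.1]
ft_force: [0.5, -5.2, 5.8]
finger_gap: 39.3
grip_force: 27.7
```

>>> play_rows:
  increments:
    - [-1,[0.5,0,0],0]
    - [-1,[0.5,0,0],0]
    - [-1,[0.5,0,0],0]

```text
time: 7.72
tool_pos: [479.8, -70.9, 73.3]
tcp_rot: [179.9, 0.1, 92.1]
ft_force: [-0.6, -4.4, 6.4]
finger_gap: 39.8
grip_force: 27.7
```

>>> play_rows:
  increments:
    - [-1,[0.5,0,0],0]
    - [-1,[0.5,0,0],0]

```text
time: 7.88
tool_pos: [479.7, -69.9, 73.3]
tcp_rot: [179.9, 0.1, 92.1]
ft_force: [-0.4, -5.1, 6.3]
finger_gap: 39.8
grip_force: 27.7
```

>>> play_rows:
  increments:
    - [-1,[0.5,0,0],0]
    - [-1,[0.5,0,0],0]

```text
time: 8.05
tool_pos: [479.7, -68.9, 73.3]
tcp_rot: [179.9, 0.1, 92.1]
ft_force: [0.9, -4.5, 5.9]
finger_gap: 39.8
grip_force: 27.7
```

>>> play_rows:
  increments:
    - [-1,[0.4,0,0],0]
    - [-1,[0.4,0,0],0]

```text
time: 8.22
tool_pos: [479.6, -68.1, 73.3]
tcp_rot: [179.9, 0.1, 92.1]
ft_force: [0.4, -6.3, 6.4]
finger_gap: 39.9
grip_force: 27.7
```

>>> play_rows:
  increments:
    - [-1,[0.4,0,0],0]
    - [-1,[0.4,0,0],0]

```text
time: 8.38
tool_pos: [479.6, -67.3, 73.3]
tcp_rot: [179.9, 0.1, 92.1]
ft_force: [0.4, -5.1, 6.5]
finger_gap: 39.4
grip_force: 27.7
```

>>> play_rows:
  increments:
    - [-1,[0.4,0,0],0]
    - [-1,[0,0,0],0]

```text
time: 8.55
tool_pos: [479.6, -66.9, 73.3]
tcp_rot: [179.9, 0.1, 92.1]
ft_force: [-0.2, -4.4, 6.5]
finger_gap: 39.7
grip_force: 27.7
```

>>> play_rows:
  increments:
    - [-1,[0.4,0,0],0]
    - [-1,[0.4,0,0],0]

```text
time: 8.72
tool_pos: [479.6, -66.8, 73.3]
tcp_rot: [179.9, 0.2, 92.1]
ft_force: [0.0, -10.1, 5.1]
finger_gap: 39.7
grip_force: 27.6
```

>>> play_rows:
  increments:
    - [-1,[0.4,0,0],0]
    - [-1,[0,0,0],0]

```text
time: 8.88
tool_pos: [479.6, -66.8, 73.3]
tcp_rot: [179.9, 0.2, 92.1]
ft_force: [-0.7, -10.8, 5.1]
finger_gap: 39.7
grip_force: 27.6
```

>>> play_rows:
  increments:
    - [-1,[0.4,0,0],0]
    - [-1,[0,0,0],0]

```text
time: 9.05
tool_pos: [479.6, -66.7, 73.4]
tcp_rot: [179.9, 0.2, 92.0]
ft_force: [-0.2, -12.1, 5.1]
finger_gap: 39.8
grip_force: 27.6
```

Contact: the force rose from about 5 to 12 N with no more motion, so the carrier is up against the stop at TCP y≈-66.8. I back off the command, release and lift.

>>> play_rows:
  increments:
    - [-1,[-1,0,0],0]
    - [1,[0,0,0],0]
    - [1,[0,0,0],0]
    - [1,[0,0,0],0]
    - [1,[0,0,0],0]
    - [1,[0,0,0],0]
    - [1,[0,0,-15],0]
    - [1,[0,0,-25],0]
    - [1,[0,0,-25],0]
    - [1,[0,0,-25],0]
    - [1,[0,0,0],0]

```text
time: 9.97
tool_pos: [481.9, -66.1, 168.0]
tcp_rot: [179.6, 0.1, 92.1]
ft_force: [1.3, -0.5, 1.3]
finger_gap: 85.3
grip_force: 0.0
```

```bash
python3 - <<'E'
from h import *
s=np.load("top.npy",allow_pickle=True).item()
print(ray(s,221.7,159.7,47))
E
python3 d.py 680 77.5 150
```

```text
[679.44929323  78.65182568  47.        ]
9.9667 [481.9 -66.1 168. ] [1.7955e+02 1.2000e-01 9.2070e+01] [ 1.3 -0.5  1.3] 85.3 0.0 [-13.9  -8.6 107.9   0.   80.2 -15.9]
rel [136.31 203.2   17.96]
```

>>> play_rows:
  increments:
    - [1,[10,15,0],0]
    - [1,[19,28,0],0]
    - [1,[19,28,0],0]
    - [1,[19,28,0],0]
    - [1,[19,28,0],0]
    - [1,[19,28,0],0]
    - [1,[19,28,0],0]
    - [1,[12,20,0],0]
    - [1,[0,0,0],-0.122]
    - [1,[0,0,0],-0.122]
    - [1,[0,0,0],-0.122]
    - [1,[0,0,0],-0.122]

```text
time: 10.97
tool_pos: [676.6, 78.1, 161.1]
tcp_rot: [-179.9, -0.0, 120.4]
ft_force: [-0.0, -0.5, -0.1]
finger_gap: 85.5
grip_force: 0.0
```

>>> play_rows:
  increments:
    - [1,[0,0,0],-0.122]
    - [1,[0,0,0],-0.122]
    - [1,[0,0,0],-0.122]
    - [1,[0,0,0],-0.122]
    - [1,[0,0,0],-0.122]
    - [1,[0,0,0],-0.122]
    - [1,[0,0,0],-0.122]
    - [1,[0,0,0],-0.122]
    - [1,[0,0,0],-0.122]
    - [1,[0,0,0],0]
    - [1,[0,0,0],0]

```text
time: 11.88
tool_pos: [676.6, 77.8, 161.6]
tcp_rot: [180.0, -0.0, -177.3]
ft_force: [0.7, -0.4, 0.1]
finger_gap: 85.3
grip_force: 0.0
```

```bash
python3 d.py 680 77.8 52;  python3 - <<'E'
from h import *
s=snapshot("scene"); save(s,"pics/g3.png",(200,150,330,250),6)
E
```

```text
11.8833 [676.6  77.8 161.6] [ 1.8000e+02 -5.0000e-02 -1.7728e+02] [ 0.7 -0.4  0.1] 85.3 0.0 [  2.2  22.1  75.4   0.   82.5 -90.5]
rel [ -3.41  -0.17 109.65]
```

View pics/g3.png

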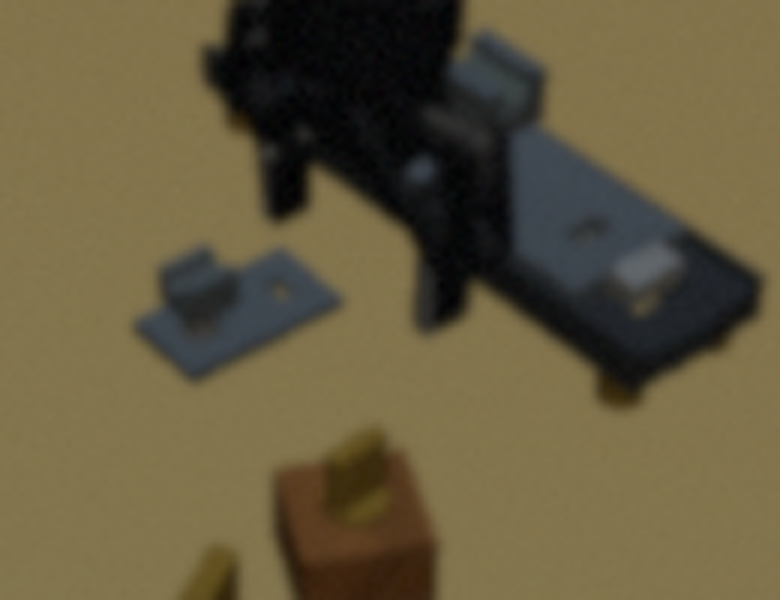

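The carrier sits against the stop, and the fingers are in line over the screw at (355,475). Going down.

>>> play_rows:
  increments:
    - [1,[-3,0,10],0]
    - [1,[0,0,18],0]
    - [1,[0,0,18],0]
    - [1,[0,0,18],0]
    - [1,[0,0,18],0]
    - [1,[0,0,14],0]
    - [1,[0,0,9],0]
    - [1,[0,0,4],0]
    - [1,[0,0,0],0]
    - [1,[0,0,0],0]

```text
time: 12.77
tool_pos: [680.3, 77.9, 53.9]
tcp_rot: [-180.0, 0.1, -177.1]
ft_force: [0.5, -0.1, 0.2]
finger_gap: 85.4
grip_force: 0.0
```

>>> play_rows:
  increments:
    - [-1,[0,0,0],0]
    - [-1,[0,0,0],0]
    - [-1,[0,0,0],0]
    - [-1,[0,0,0],0]
    - [-1,[0,0,0],0]
    - [-1,[0,0,0],0]
    - [-1,[0,0,0],0]
    - [-1,[0,0,0],0]
    - [-1,[0,0,0],0]
    - [-1,[0,0,0],0]
  force: 40

```text
time: 13.6
tool_pos: [680.0, 77.8, 53.6]
tcp_rot: [-180.0, 0.0, -177.1]
ft_force: [-0.3, -0.9, 2.2]
finger_gap: 9.5
grip_force: 40.8
```

```bash
python3 d.py
```

```text
13.6 [680.   77.8  53.6] [-1.8000e+02  2.0000e-02 -1.7707e+02] [-0.3 -0.9  2.2] 9.5 40.76462388038635 [  2.2  28.   79.5  -0.   72.4 -90.7]
```

>>> play_rows:
  increments:
    - [-1,[0,0,-8],0]
    - [-1,[0,0,-15],0]
    - [-1,[0,0,-20],0]
    - [-1,[0,0,-20],0]
    - [-1,[0,0,-20],0]
    - [-1,[0,0,-12],0]
    - [-1,[0,0,0],0]

```text
time: 14.18
tool_pos: [682.3, 78.0, 153.7]
tcp_rot: [-180.0, 0.4, -177.1]
ft_force: [0.3, 0.3, -1.2]
finger_gap: 9.4
grip_force: 40.4
```

```bash
cat > p.py <<'E'
from h import *
st=sense(); p=st["tool_pos"]; a,b=snapshot("scene"),snapshot("top")
for n,s in(("scene",a),("top",b)):
    for q in("thumbscrew","blade","carrier_slot","holder"):
        print(n,q,[(round(r["p"],2),W(s,r["xyz"]).round(1).tolist(),proj(s,W(s,r["xyz"])).round(1).tolist()) for r in pinpoint(q,s)[:3]])
    print(n,"tcp px",proj(s,p).round(1),"expected org",proj(s,p-[0,0,11.6]).round(1),"blade",proj(s,p-[0,0,41.6]).round(1))
    np.save(n+"1.npy",s,allow_pickle=True)
E
python3 p.py; python3 d.py 476.3 9 130
```

```text
scene thumbscrew [(0.67, [781.6, 104.6, 42.9], [232.5, 258.1]), (0.53, [680.6, 77.6, 144.9], [258.0, 204.6])]
scene blade [(0.78, [779.9, 106.5, -2.1], [233.9, 270.3]), (0.56, [479.0, -70.8, 105.1], [279.7, 160.3]), (0.49, [678.4, 79.7, 111.3], [259.1, 214.7])]
scene carrier_slot [(0.68, [589.3, -87.8, 9.8], [246.4, 197.2]), (0.64, [475.0, 8.6, 51.5], [298.0, 187.5])]
scene holder [(0.74, [676.3, 83.3, 0.6], [260.0, 245.8])]
scene tcp px [257.6 202.3] expected org [257.6 205.8] blade [257.4 214.8]
top thumbscrew [(0.61, [677.2, 71.4, 141.3], [222.0, 151.5]), (0.29, [476.9, 6.6, 49.0], [247.6, 240.7])]
top blade [(0.57, [683.2, 78.1, 109.2], [220.2, 152.3])]
top carrier_slot [(0.96, [590.5, -89.2, 8.4], [286.1, 198.5]), (0.67, [477.4, 7.8, 51.1], [247.1, 240.4])]
top holder [(0.63, [678.2, 77.0, -1.6], [223.6, 164.4])]
top tcp px [218.9 147.9] expected org [219.2 149.2] blade [220.2 152.3]
14.6833 [679.4  77.8 147.4] [-1.8000e+02 -8.0000e-02 -1.7707e+02] [-0.3  0.1 -1.2] 9.4 40.38158655166626 [  2.2  23.1  75.7  -0.   81.3 -90.7]
rel [206.36 -58.34  17.36]
```

>>> play_rows:
  increments:
    - [-1,[14,-4,2],0.016]
    - [-1,[29,-8,3],0]
    - [-1,[35,-10,3],0]
    - [-1,[35,-10,3],0]
    - [-1,[35,-10,3],0]
    - [-1,[32,-9,3],0]
    - [-1,[18,-5,0],0]
    - [-1,[7.5,-2.5,0],0]
    - [-1,[0,0,0],0]
    - [-1,[0,0,0],0]
    - [-1,[0,0,0],0]
    - [-1,[0,0,0],0]

```text
time: 15.68
tool_pos: [477.8, 12.2, 131.6]
tcp_rot: [180.0, 0.0, -178.0]
ft_force: [-0.2, 0.8, -2.0]
finger_gap: 9.3
grip_force: 40.4
```

```bash
python3 p.py; python3 d.py 476.3 8.7 130; python3 - <<'E'
from h import *
f=lambda n,c,k:np.clip(cv2.resize(np.load(n,allow_pickle=True).item()["color"][c[1]:c[3],c[0]:c[2],::-1],None,fx=k,fy=k,interpolation=cv2.INTER_CUBIC)*1.7,0,255).astype(np.uint8)
cv2.imwrite("pics/g4.png",np.hstack([f("scene1.npy",(273,155,321,205),8),f("top1.npy",(223,210,271,260),8)]))
E
```

```text
scene thumbscrew [(0.59, [474.1, 13.6, 123.3], [301.1, 168.3]), (0.55, [779.9, 108.1, 41.2], [234.0, 259.1])]
scene blade [(0.68, [779.2, 108.0, -0.1], [234.5, 270.0]), (0.65, [475.1, 14.3, 91.8], [300.2, 177.5]), (0.59, [478.9, -29.8, 39.6], [287.9, 184.6])]
scene carrier_slot [(0.63, [474.1, 8.0, 50.1], [298.0, 187.6]), (0.56, [587.0, -91.0, 5.6], [246.4, 197.4])]
scene holder [(0.56, [680.9, 82.5, 2.2], [258.5, 246.0])]
scene tcp px [300.  166.2] expected org [299.7 169.5] blade [299. 178.]
top thumbscrew [(0.45, [780.2, 110.3, 39.4], [211.3, 122.2])]
top blade [(0.67, [777.2, 105.8, -2.8], [214.4, 128.2])]
top carrier_slot [(0.74, [588.3, -88.8, 7.9], [286.0, 199.3])]
top holder [(0.79, [675.0, 75.3, -2.0], [224.2, 165.6])]
top tcp px [244.7 238.2] expected org [244.8 238.5] blade [245.  239.3]
16.1833 [476.6  11.9 131.2] [ 1.8000e+02 -1.0000e-02 -1.7798e+02] [-0.1  0.8 -1.3] 9.2 40.39178967475891 [ -4.7  -7.8 111.2   0.   76.7 -96.7]
rel [ 0.42 -3.24  1.25]
```

View pics/g4.png

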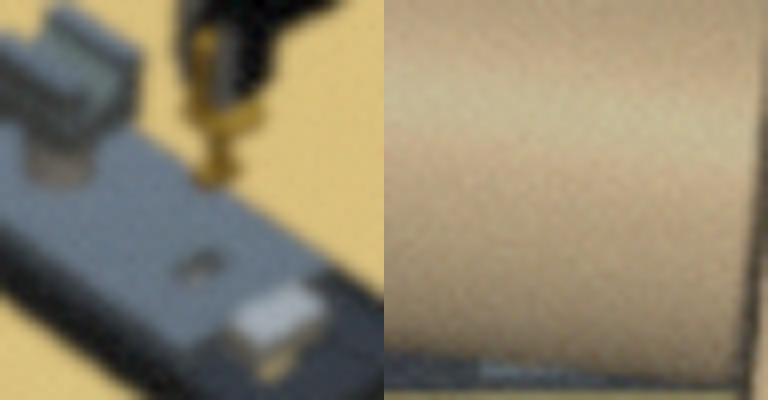

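The scene crop (left) shows the screw upright with its blade at (215,183), close to where the TCP predicts it. The slot is at (198,264), and the arm hides the top view. I align to (476.3, 8.4) and come down to just above the slot.

>>> play_rows:
  increments:
    - [-1,[0.4,-3.5,6],0]
    - [-1,[0,0,10],0]
    - [-1,[0,0,10],0]
    - [-1,[0,0,6],0]
    - [-1,[0,0,2],0]
    - [-1,[0,0,0],0]
    - [-1,[0,0,0],0]
    - [-1,[0,0,0],0]
    - [-1,[0,0,0],0]

```text
time: 16.93
tool_pos: [476.8, 8.4, 97.8]
tcp_rot: [-180.0, 0.1, -178.0]
ft_force: [1.3, -0.0, -0.7]
finger_gap: 9.2
grip_force: 40.4
```

```bash
python3 d.py 476.3 8.4 92; python3 - <<'E'
from h import *
print(ray(np.load("scene1.npy",allow_pickle=True).item(),297.3,187.6,50))
s=snapshot("scene"); np.save("scene2.npy",s,allow_pickle=True)
p=sense()["tool_pos"]
k=16;o=np.array([280,165])
im=np.clip(cv2.resize(s["color"][165:202,280:320,::-1],None,fx=k,fy=k,interpolation=cv2.INTER_CUBIC)*1.7,0,255).astype(np.uint8)
for c,col in((p-[0,0,41.6],(0,0,255)),([476.3,8.4,50],(255,0,0))):
    u=(proj(s,c)-o+.5)*k; cv2.circle(im,tuple(int(x) for x in u),3,col,-1)
# slot outline at nominal
R=np.radians(92); ex=np.array([np.cos(R),np.sin(R),0]); ey=np.array([-np.sin(R),np.cos(R),0]); c=np.array([476.3,8.4,50])
pts=[((proj(s,c+a*5.75*ex+b*10.25*ey)-o+.5)*k).astype(int) for a,b in((1,1),(1,-1),(-1,-1),(-1,1))]
cv2.polylines(im,[np.array(pts)],True,(255,0,0),1)
cv2.imwrite("pics/g5.png",im)
E
```

```text
16.9333 [476.8   8.4  97.8] [-1.7999e+02  6.0000e-02 -1.7798e+02] [ 1.3 -0.  -0.7] 9.2 40.390185713768005 [ -5.2  -5.7 112.9  -0.   72.7 -97.2]
rel [ 0.48 -0.01  5.84]
[475.59257615   6.5935473   50.        ]
```

View pics/g5.png

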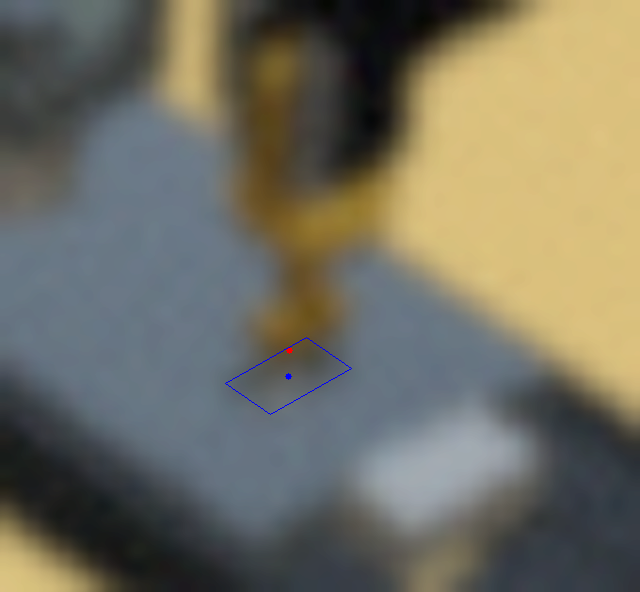

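The blade tip (≈(295,345)) and the slot outline line up to about a millimetre. I'll lower it by feel.

>>> play_rows:
  increments:
    - [-1,[0.5,0,2],0]
    - [-1,[0,0,2],0]
    - [-1,[0,0,1.5],0]
    - [-1,[0,0,1],0]
    - [-1,[0,0,0.5],0]
    - [-1,[0,0,0],0]

```text
time: 17.48
tool_pos: [476.0, 8.4, 90.3]
tcp_rot: [-180.0, 0.0, -178.0]
ft_force: [1.4, 0.7, -1.2]
finger_gap: 9.1
grip_force: 40.4
```

>>> play_rows:
  increments:
    - [-1,[0,0,0.5],0]
    - [-1,[0,0,0.5],0]
    - [-1,[0,0,0.5],0]

```text
time: 17.73
tool_pos: [476.2, 8.4, 89.2]
tcp_rot: [-180.0, 0.0, -178.0]
ft_force: [-0.0, -0.6, 5.6]
finger_gap: 9.4
grip_force: 41.1
```

The nose is in but the blade's shoulder rests on an edge. The wrist moment should say which side.

```bash
python3 - <<'E'
from bench import *
s=sense(); print(s["wrist_torque"],s["ft_force"],s["tool_pos"])
E
```

```text
[0.02468964 0.08886525 0.00678274] [-0.01689455 -0.59223127  5.62674637] [476.20744232   8.41489231  89.21371857]
```

>>> play_rows:
  increments:
    - [-1,[0,0,0.5],0]
    - [-1,[0,0,0],0]

```text
time: 17.9
tool_pos: [476.3, 8.4, 89.0]
tcp_rot: [-180.0, 0.0, -178.0]
ft_force: [-0.5, 0.8, 6.1]
finger_gap: 9.5
grip_force: 41.5
```

```bash
python3 - <<'E'
from bench import *
s=sense(); print(s["wrist_torque"],s["ft_force"],s["tool_pos"])
E
```

```text
[0.09739092 0.29563106 0.01126895] [-0.48054025  0.77593695  6.14763036] [476.26087396   8.37641811  89.04146659]
```

Both the moment and the picture suggest the blade overhangs on the world -x side, so I shift it +x.

>>> play_rows:
  increments:
    - [-1,[0,0,-0.5],0]
    - [-1,[-0.5,0,0],0]
    - [-1,[-0.5,0,0],0]
    - [-1,[0,0,0.3],0]
    - [-1,[0,0,0.3],0]
    - [-1,[0,0,0],0]

```text
time: 18.4
tool_pos: [476.7, 8.4, 88.7]
tcp_rot: [-180.0, -0.0, -178.0]
ft_force: [-2.5, 0.3, 9.6]
finger_gap: 9.5
grip_force: 41.9
```

```bash
python3 - <<'E'
from bench import *
s=sense(); print(s["wrist_torque"],s["ft_force"],s["tool_pos"])
E
```

```text
[ 0.02215715  0.80080199 -0.04417044] [-2.49514232  0.26524232  9.60990948] [476.72973842   8.42927325  88.71165961]
```

>>> play_rows:
  increments:
    - [-1,[0,0,-1],0]
    - [-1,[0,0,-0.5],0]
    - [-1,[0,0,0],0]

```text
time: 18.65
tool_pos: [476.6, 8.5, 89.4]
tcp_rot: [180.0, -0.0, -178.0]
ft_force: [0.2, 0.9, 0.5]
finger_gap: 9.4
grip_force: 40.6
```

```bash
python3 - <<'E'
from bench import *
s=sense(); print(s["wrist_torque"],s["ft_force"],s["tool_pos"])
E
```

```text
[-0.0420053   0.05394002  0.01652626] [0.23481967 0.8549163  0.46217178] [476.5721688    8.4533786   89.38532951]
```

>>> play_rows:
  increments:
    - [-1,[-0.5,0,0],0]
    - [-1,[-0.5,0,0],0]
    - [-1,[0,0,0],0]

```text
time: 18.9
tool_pos: [477.8, 8.5, 89.4]
tcp_rot: [180.0, -0.0, -178.0]
ft_force: [-0.2, -0.3, -0.4]
finger_gap: 9.2
grip_force: 40.5
```

```bash
python3 - <<'E'
from bench import *
s=sense(); print(s["wrist_torque"],s["ft_force"],s["tool_pos"])
E
```

```text
[ 0.02211161  0.02859279 -0.05727798] [-0.17078209 -0.31831475 -0.38354557] [477.7556824    8.52644093  89.40337183]
```

>>> play_rows:
  increments:
    - [-1,[0,0,0.5],0]
    - [-1,[0,0,0.5],0]
    - [-1,[0,0,0.5],0]
    - [-1,[0,0,0],0]

```text
time: 19.23
tool_pos: [477.7, 8.5, 88.0]
tcp_rot: [180.0, -0.0, -178.0]
ft_force: [-0.7, -0.5, -0.5]
finger_gap: 9.5
grip_force: 40.5
```

```bash
python3 - <<'E'
from bench import *
s=sense(); print(s["wrist_torque"],s["ft_force"],s["tool_pos"])
E
```

```text
[-0.00381408  0.0949401   0.01813894] [-0.74709972 -0.52781377 -0.53382127] [477.67516098   8.48938582  87.96274304]
```

No force now, so the blade is entering the slot. Continuing down.

>>> play_rows:
  increments:
    - [-1,[0,0,0.7],0]
    - [-1,[0,0,0.7],0]
    - [-1,[0,0,0.7],0]
    - [-1,[0,0,0.7],0]
    - [-1,[0,0,0.7],0]

```text
time: 19.65
tool_pos: [477.8, 8.5, 84.6]
tcp_rot: [180.0, -0.0, -178.0]
ft_force: [-0.8, 0.4, -0.5]
finger_gap: 9.5
grip_force: 40.5
```

>>> play_rows:
  increments:
    - [-1,[0,0,0.7],0]
    - [-1,[0,0,0.7],0]
    - [-1,[0,0,0.7],0]
    - [-1,[0,0,0.7],0]
    - [-1,[0,0,0.7],0]

```text
time: 20.07
tool_pos: [477.8, 8.5, 81.1]
tcp_rot: [180.0, -0.0, -178.0]
ft_force: [-0.3, -0.0, 0.0]
finger_gap: 9.0
grip_force: 40.5
```

>>> play_rows:
  increments:
    - [-1,[0,0,0.6],0]
    - [-1,[0,0,0.6],0]
    - [-1,[0,0,0.6],0]

```text
time: 20.32
tool_pos: [477.8, 8.5, 79.3]
tcp_rot: [180.0, -0.0, -178.0]
ft_force: [-0.7, -0.4, -0.0]
finger_gap: 9.4
grip_force: 40.5
```

>>> play_rows:
  increments:
    - [-1,[0,0,0.6],0]
    - [-1,[0,0,0.6],0]
    - [-1,[0,0,0.6],0]

```text
time: 20.57
tool_pos: [477.9, 8.5, 77.6]
tcp_rot: [-180.0, 0.0, -178.0]
ft_force: [0.5, -0.7, -1.2]
finger_gap: 9.6
grip_force: 40.5
```

>>> play_rows:
  increments:
    - [-1,[0,0,0.6],0]
    - [-1,[0,0,0.6],0]
    - [-1,[0,0,0.6],0]

```text
time: 20.82
tool_pos: [477.8, 8.5, 75.7]
tcp_rot: [180.0, -0.0, -178.0]
ft_force: [0.2, -0.5, -1.1]
finger_gap: 9.1
grip_force: 40.5
```

>>> play_rows:
  increments:
    - [-1,[0,0,0.7],0]
    - [-1,[0,0,0.7],0]
    - [-1,[0,0,0.7],0]
    - [-1,[0,0,0.7],0]

```text
time: 21.15
tool_pos: [477.8, 8.5, 72.9]
tcp_rot: [-180.0, -0.0, -178.0]
ft_force: [-0.3, -0.3, -0.8]
finger_gap: 9.0
grip_force: 40.5
```

>>> play_rows:
  increments:
    - [-1,[0,0,0.7],0]
    - [-1,[0,0,0.7],0]
    - [-1,[0,0,0.7],0]
    - [-1,[0,0,0.7],0]
    - [-1,[0,0,0.7],0]
  force: 60

```text
time: 21.57
tool_pos: [477.8, 8.5, 69.4]
tcp_rot: [180.0, -0.0, -178.0]
ft_force: [0.8, -0.7, -1.0]
finger_gap: 9.0
grip_force: 63.7
```

>>> play_rows:
  increments:
    - [-1,[0,0,0.7],0]
    - [-1,[0,0,0.7],0]
    - [-1,[0,0,0.7],0]
    - [-1,[0,0,0.7],0]

```text
time: 21.9
tool_pos: [478.0, 8.5, 66.9]
tcp_rot: [-180.0, 0.0, -178.0]
ft_force: [-1.5, -0.1, 3.4]
finger_gap: 8.6
grip_force: 64.3
```

>>> play_rows:
  increments:
    - [-1,[0,0,0.7],0]
    - [-1,[0,0,0.7],0]
    - [-1,[0,0,0.7],0]

```text
time: 22.15
tool_pos: [478.0, 8.5, 64.8]
tcp_rot: [-180.0, 0.0, -178.0]
ft_force: [-1.4, 0.2, 4.8]
finger_gap: 8.9
grip_force: 64.5
```

>>> play_rows:
  increments:
    - [-1,[0,0,0.7],0]
    - [-1,[0,0,0.7],0]
    - [-1,[0,0,0.7],0]

```text
time: 22.4
tool_pos: [478.0, 8.5, 62.7]
tcp_rot: [-180.0, 0.0, -178.0]
ft_force: [-1.9, -0.4, 5.9]
finger_gap: 8.7
grip_force: 64.7
```

>>> play_rows:
  increments:
    - [-1,[0,0,0.5],0]
    - [-1,[0,0,0.5],0]

```text
time: 22.57
tool_pos: [478.0, 8.5, 61.7]
tcp_rot: [-180.0, 0.0, -178.0]
ft_force: [-2.7, 0.3, 5.8]
finger_gap: 8.8
grip_force: 64.8
```

>>> play_rows:
  increments:
    - [-1,[0,0,0.5],0]
    - [-1,[0,0,0],0]

```text
time: 22.73
tool_pos: [478.0, 8.5, 61.5]
tcp_rot: [-180.0, 0.0, -178.0]
ft_force: [-4.1, 1.0, 9.2]
finger_gap: 8.8
grip_force: 65.5
```

The collar is seated and the force is rising above the spring's. I press slightly more, then turn clockwise, offsetting in y by about 1 mm in all for the off-centre grip.

>>> play_rows:
  increments:
    - [-1,[0,0,0.5],0]
    - [-1,[0,-0.1,0],0.1]
    - [-1,[0,-0.1,0],0.1]
    - [-1,[0,-0.1,0],0.1]
    - [-1,[0,0,0],0]

```text
time: 23.15
tool_pos: [479.1, 8.0, 61.6]
tcp_rot: [180.0, 0.2, 164.5]
ft_force: [-1.1, -0.4, 9.1]
finger_gap: 8.7
grip_force: 65.3
```

```bash
python3 -c "
from bench import *
s=sense(); print(s['wrist_torque'],s['ft_force'],s['tool_pos'],s['tcp_rot'])"
```

```text
[-0.0252999   0.21784068  0.0039697 ] [-1.14611957 -0.4125391   9.14085886] [479.07097343   7.96708987  61.55522403] [1.79980333e+02 1.51985857e-01 1.64451814e+02]
```

>>> play_rows:
  increments:
    - [-1,[0,-0.1,0.2],0.1]
    - [-1,[0,-0.1,0],0.1]
    - [-1,[0,-0.1,0],0.1]
    - [-1,[0,-0.1,0],0.1]
    - [-1,[0,0,0],0]

```text
time: 23.57
tool_pos: [479.1, 7.5, 61.6]
tcp_rot: [179.9, 0.2, 141.5]
ft_force: [0.8, -0.1, 8.8]
finger_gap: 8.5
grip_force: 65.4
```

```bash
python3 -c "
from bench import *
s=sense(); print(s['wrist_torque'],s['ft_force'],s['tool_pos'],s['tcp_rot'])"
```

```text
[-0.13958188  0.10742356 -0.02161051] [ 0.81990647 -0.09342038  8.81793224] [479.13946813   7.5101303   61.55453853] [1.79913483e+02 1.58682127e-01 1.41533260e+02]
```

>>> play_rows:
  increments:
    - [-1,[0,-0.1,0],0.1]
    - [-1,[0,-0.1,0],0.1]
    - [-1,[0,-0.1,0],0.1]
    - [-1,[0,-0.1,0],0.1]
    - [-1,[0,0,0],0]

```text
time: 23.98
tool_pos: [478.9, 7.2, 61.6]
tcp_rot: [179.9, 0.1, 118.6]
ft_force: [-0.1, -0.4, 8.1]
finger_gap: 8.7
grip_force: 65.4
```

>>> play_rows:
  increments:
    - [-1,[0,-0.1,0],0.1]
    - [-1,[0,-0.1,0],0.1]
    - [-1,[0,-0.1,0],0.1]
    - [-1,[0,0,0],0]

```text
time: 24.32
tool_pos: [478.6, 7.1, 61.6]
tcp_rot: [179.8, 0.1, 101.4]
ft_force: [-0.6, -0.1, 9.2]
finger_gap: 9.0
grip_force: 65.4
```

```bash
python3 -c "
from bench import *
s=sense(); print(s['wrist_torque'],s['ft_force'],s['tool_pos'],s['tcp_rot'])"
```

```text
[-0.08053833  0.07237389 -0.00957542] [-0.58865339 -0.11793683  9.17207919] [478.57866089   7.13582014  61.55050722] [1.79829819e+02 6.52999341e-02 1.01427335e+02]
```

>>> play_rows:
  increments:
    - [-1,[0,-0.1,0],0.08]
    - [-1,[0,0,0],0.08]
    - [-1,[0,0,0],0.03]
    - [-1,[0,0,0],0]

```text
time: 24.65
tool_pos: [477.9, 7.4, 61.6]
tcp_rot: [179.9, 0.0, 90.8]
ft_force: [-4.4, 0.9, 12.7]
finger_gap: 9.0
grip_force: 66.0
```

```bash
python3 -c "
from bench import *
s=sense(); print(s['wrist_torque'],s['ft_force'],s['tool_pos'],s['tcp_rot'])"
```

```text
[0.14097311 0.73074748 0.02980601] [-4.38067525  0.90547247 12.74151369] [477.87625764   7.35008328  61.55266474] [1.79902954e+02 9.18971605e-03 9.07911974e+01]
```

It is turned about 91° and the force is rising at the stop. I relax the press, let go and rise a little.

>>> play_rows:
  increments:
    - [-1,[0,0,-0.5],0]
    - [-1,[0,0,0],0]
    - [1,[0,0,0],0]
    - [1,[0,0,0],0]
    - [1,[0,0,0],0]
    - [1,[0,0,0],0]
    - [1,[0,0,0],0]
    - [1,[0,0,-10],0]
    - [1,[0,0,-25],0]
    - [1,[0,0,-30],0]
    - [1,[0,0,-30],0]
    - [1,[0,0,-20],0]

```text
time: 25.65
tool_pos: [478.0, 7.3, 179.7]
tcp_rot: [179.8, 0.0, 90.9]
ft_force: [1.1, -0.8, -0.5]
finger_gap: 85.6
grip_force: 0.0
```

>>> play_rows:
  increments:
    - [1,[0,-10,-20],0]
    - [1,[0,-30,-20],0]
    - [1,[20,-30,0],0]
    - [1,[35,0,0],0]
    - [1,[35,0,0],0]
    - [1,[35,0,0],0]
    - [1,[35,0,0],0]
    - [1,[30,0,0],0]
    - [1,[0,0,0],0]
    - [1,[0,0,0],0]

```text
time: 26.48
tool_pos: [403.6, 197.5, 216.4]
tcp_rot: [180.0, 0.0, 91.1]
ft_force: [0.3, -0.7, -0.7]
finger_gap: 85.3
grip_force: 0.0
```

```bash
python3 p.py; python3 d.py; python3 - <<'E'
from h import *
f=lambda n,c,k:np.clip(cv2.resize(np.load(n,allow_pickle=True).item()["color"][c[1]:c[3],c[0]:c[2],::-1],None,fx=k,fy=k,interpolation=cv2.INTER_CUBIC)*1.7,0,255).astype(np.uint8)
cv2.imwrite("pics/g6.png",np.hstack([f("scene1.npy",(273,155,321,205),8),f("top1.npy",(223,215,271,265),8)]))
E
```

```text
scene thumbscrew [(0.55, [781.1, 110.0, 45.7], [234.0, 258.5]), (0.51, [477.5, 10.6, 54.8], [297.9, 187.3])]
scene blade [(0.8, [778.8, 106.4, 1.7], [234.2, 269.0]), (0.58, [475.1, 12.8, 23.4], [298.3, 195.6])]
scene carrier_slot [(0.69, [476.5, 9.6, 53.8], [297.9, 187.2]), (0.62, [588.4, -89.8, 5.3], [246.3, 197.9])]
scene holder [(0.62, [677.5, 83.2, -0.3], [259.6, 246.2])]
scene tcp px [374.5 163. ] expected org [373.7 166.7] blade [371.8 176.1]
top thumbscrew [(0.76, [779.6, 108.1, 37.6], [212.2, 122.6]), (0.58, [478.8, 6.1, 51.4], [247.8, 239.9])]
top blade [(0.61, [774.2, 109.4, -3.0], [213.0, 129.2])]
top carrier_slot [(0.83, [474.6, 8.2, 49.9], [246.9, 241.6]), (0.83, [591.0, -90.1, 8.2], [286.5, 198.3]), (0.18, [655.0, -393.8, -2.6], [401.8, 178.1])]
top holder [(0.7, [676.0, 76.4, -2.9], [223.8, 165.3])]
top tcp px [153.2 269.2] expected org [154.4 269.2] blade [157.3 269.1]
26.9833 [404.1 195.8 215.8] [179.99  -0.    90.86] [0.  0.4 0.5] 85.3 0.0 [ 19.3 -16.2 109.4  -0.   86.8  18.4]
```

View pics/g6.png

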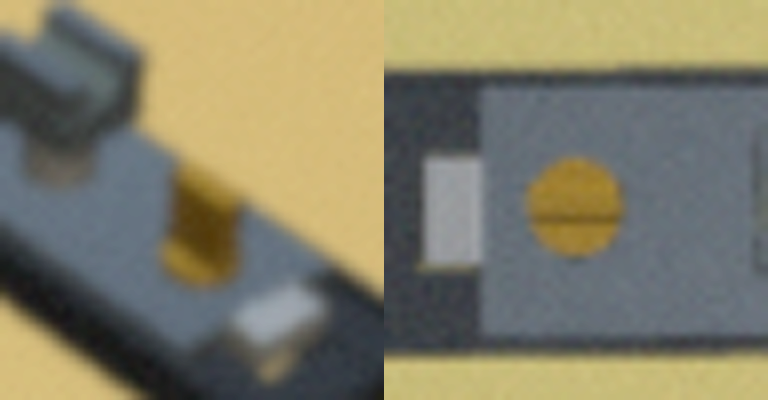

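The crops show the screw seated on the foot with its paddle along the bench (top view (575,207)). The carrier's front edge at x≈480 touches the stop, and the arm is clear. Handing in.

```bash
python3 -c "
from bench import *
print(hand_in())"
```

```text
the job is handed in; nothing more can be done
None
```

The carrier is against the end stop and the thumbscrew is pressed home, turned about 91° and released. The last pictures show it seated with its paddle along the bench and the arm clear. The job is handed in (about 27 s of the 67 s used), but no verdict came back.

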